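# Find the heavy side of a rack-fan rotor on the balancing rollers

## Task

Take the blue fan rotor with the orange weight out of the leaning rack and lay its shaft gently on the four rollers of the balancing stand, the wheel midway between the stand's side plates. Let go so that the rotor turns by itself until its heavy (orange) side hangs straight down and it has stopped; only then swing the red brake arm down until its pad rests on the top of the wheel, and leave everything so. Do not disturb the other rotors or anything else on the bench.

Things in the scene. Friction and masses are not known exactly. Their poses are not given: they have to be found in the camera images.
- rack: Fixed dark steel rack, base 150 x 370 x 12 mm, origin under its centre. Three cradles at y = -125, 0, +125 mm. A rotor in one has its centre at x = 0, 88 mm up, and leans 30 degrees, its top towards the rack's +x (away from the robot). In the wheel's plane, two prongs on its +x face rise 2 mm above its centre and two on its -x face end 30 mm below it, all 22 to 38 mm to either side of the shaft.
- rotor: Blue fan rotor, brass hub, about 0.43 kg, in one of the cradles. Origin at its centre, x along the shaft; at the start z points up in the wheel's plane, 30 degrees off vertical. Solid wheel 100 mm in diameter and 26 mm wide with flat faces, to be gripped across its width at the rim; steel shaft 12 mm in diameter, 120 mm long, 47 mm out on each side.
- heavy_mark (a point): Point on the rotor's orange weight, 42 mm from the shaft axis, mid-width. The weight (90 g, seen on the rim and both faces, 20 mm wide, all but flush) is clamped in the wheel and does not shift in it; it makes this side heavy. At the start it stands 69 to 138 degrees from the lowest place. On the rollers it swings to and fro for 1 to 3 s and stops within a few degrees of straight down.
- stand: Fixed balancing stand, base 200 x 130 mm, origin under its centre; shaft to lie along its y. Four free steel rollers, 32 mm in diameter, 8 mm wide, at y = +-46 mm form two V nests, tops 96.5 mm high. Side plates at y = +-57 mm, 85 mm high. Brake hinge posts at x = -68 to -82 mm, |y| to 24 mm, 158 mm high. As the raised arm leans over the wheel, come in with the tool leaning to the stand's +x.
- bearing (a point): Point in the stand's frame where the rotor's centre lies when its shaft rests on all four rollers and the wheel is midway: 95 mm above the stand's underside; axes as the stand.
- brake_hinge (a point): Hinge axis of the brake arm (along the stand's y), 75 mm to the stand's -x (robot side) of bearing and 50 mm above it; axes as the stand.
- brake (a joint): Angle of the red brake arm, rad: 0 = level, reaching from the hinge to the stand's +x with its pad on the rim of a rotor on the rollers; positive = raised (1.57 upright). Starts at 1.0 to 1.4. Stiff (1.5 N at its end), stays where left. Bar 22 mm wide, its upper face 18 mm above the line from the hinge along the arm, 144 mm long; pad 75 mm from the hinge.
- brake_paddle (a point): Middle of the upper face of the red paddle (34 x 40 mm, 10 mm thick) at the end of the brake arm, 135 mm from the hinge and 19 mm above the line from the hinge; turns with the arm.
- rotor_b_center (a point): Centre of a white fan rotor of the same shape and size in another cradle; not to be disturbed.
- rotor_c_center (a point): Centre of a second white fan rotor of the same shape and size in the third cradle; not to be disturbed.
- cell_a: Loose blue prismatic battery cell 30 x 148 x 98 mm, standing on the bench beyond the stand; origin under its centre. Bystander.
- cell_b: Loose blue prismatic battery cell 30 x 148 x 98 mm, standing beyond the rack; origin under its centre. Bystander.
- spray_can: Yellow can, 52 mm diameter, 150 mm tall, standing beyond the rack; origin under its centre. Bystander.
- screwdriver: Screwdriver lying on the bench on the robot's side of the stand. Bystander.
- clip: Copper and red clip, about 95 x 50 x 12 mm, lying on the bench on the robot's side of the rack. Bystander.
- jar: Small jar with a red cap, 44 mm diameter, 70 mm tall, standing beside the stand; origin under its centre. Bystander.
Mind the look-alikes: they are no part of the job. What is shaped like the stand but turquoise is not meant.

How it is judged:
By the outcome, as a careful person would: the job done as asked, in the order asked, and still so for the second after the job is handed in, with the robot touching nothing.
It also fails if it takes over 64 s, if anything falls off the work surface, if the arm or the gripper's body presses on something with over 40 N, if the wrist force passes 120 N, or if a joint passes its speed limit or range.

## Robot

A 7-joint arm with a two-finger parallel gripper is mounted at the origin on the work surface. World frame = base frame: x ahead of the robot, y to its left, z up, the work surface at z = 0. Lengths are in m, angles in rad, forces in N, time in s.
With the tool pointing down it reaches from about 0.4 to 0.85 m from the base axis. Payload 4.5 kg.
Tool frame: the origin (TCP) lies on the centre line of the jaws, within the pads' length; the fingertips stand 17 mm ahead of it and the grasp point (between the pads) lies 2 mm behind it (r.tip_reach is the distance from the TCP to the fingertips, in m); z points along the fingers, y is the line along which they close (so a half turn about z gives the same grasp; the last joint's range is limited). The gripper opens to 88 mm and grips with 3 to 60 N. Pads are 18 mm wide; open, the fingers measure 123 mm over their backs; the gripper's body (75 mm by 187 mm) begins 45 mm behind the grasp point.
Start: joints at [1.307, 0.689, -0.195, 1.565, 0.157, 0.902, -0.215], TCP at [0.183, -0.598, 0.256] pointing down, gripper open.
Joint ranges: [-3.01, 3.01], [-0.46, 2.08], [-1.47, 1.51], [0.13, 2.56], [-1, 4.14], [0.04, 2.09], [-2.66, 2.66]. Speed limits (rad/s): [2.57, 2.57, 3.14, 3.14, 3.14, 3.14, 3.14].

## Interface

Orientations are given as a unit quaternion [x, y, z, w].
In Python, from plant import r gives the robot as it stands.
- The arm moves only by the tool step_arm, never from a script. Its argument "steps" is a list of rows, each a list of 7 numbers: the shift along the tool's x, y, z in cm, then the turn, a rotation vector about the tool's x, y, z in degrees, then the gripper's target within -1 to 1 (shut at 1, half-way at 0, fully open at -1). A call has 1 to 8 rows; each row shifts and turns the commanded pose from where the row before left it, along the tool's axes as they then stand; what a row does not reach is not made up. A row lasts 1/8 s, in which the tool goes at most 62.5 mm and 10.7 degrees, less where a joint would pass 70% of its speed; a pose out of reach is approached as far as the arm can. A call with a gripper value outside its range is refused whole. The fingers move at their own pace and stop on an object; "force" is the grip in N (left out, the last holds). Time passes only in rows, so rows that do not move let the fingers close. It gives the time, the measured TCP pose, the force, the opening and the grip force at its end, in the units of the state.
- r.get_state(): the state, without advancing time (a new reading comes with each control period).
- r.snapshot(name): name is "side" or "top"; returns a dict with "pixels" (400x640x3 uint8, red, green, blue), "fx", "fy", "cx", "cy" (pixels), "dist_coeffs" ([k1, k2, p1, p2, k3] as OpenCV has them; the pictures are not rectified), "cam_to_world" (4x4, takes a point from camera to world coordinates). Camera axes: x right, y down, z forward; pixel columns grow to the right and rows downward; lengths in m; the calibration is good to about 2 mm. A picture is of the moment at which its call begins. There is no depth.
- r.finish_job(): hands the job in; it is judged then, once.
The state is a dict: "clock": time; "q": joint angles; "qd": joint speeds; "joint_torque": joint torques, N m; "tool_pos": TCP position; "eef_rot": TCP orientation; "contact_force": force on the tool from outside, world axes, zero at the start; "moment": the same for the moment, N m; "opening": opening from 0.0 (shut) to 1.0 (fully open); "finger_force": force on a finger pad.
Only numpy, scipy, OpenCV 4.12 (cv2) and the standard library are available. Lean on these libraries where they do the work, as an engineer would, in place of code of your own. Each camera call takes 0.05 s, during which the arm holds its last target. There are 200 camera calls.

## Working session

There is one attempt and no reset: what is moved stays moved. The work goes in short steps, Python scripts to look and compute and a tool call to move; the robot and the scene stay as the last step left them, time stands still between calls to the robot, and variables do not carry over. Pictures are saved under pics/ and viewed, at most 10 in all, crops included, and the job is handed in when it is done.

Besides the shell and the picture viewer there is one more tool, called after ">>>" by a JSON object that holds its "fn" and its "kwargs". step_arm: Moves the arm, as the interface text tells. Its arguments: {"type":"object","properties":{"steps":{"type":"array","items":{"type":"array","items":{"type":"number"}}},"force":{"type":"number"}},"required":["steps"]}

```bash
mkdir -p pics; ls; cat > h.py <<'E'
import numpy as np, cv2
from plant import r
from scipy.spatial.transform import Rotation as R
def snap(n,f=None):
    s=r.snapshot(n); 
    if f: cv2.imwrite('pics/'+f,cv2.cvtColor(s['pixels'],cv2.COLOR_RGB2BGR))
    return s
def KD(s): return np.array([[s['fx'],0,s['cx']],[0,s['fy'],s['cy']],[0,0,1.]]),np.array(s['dist_coeffs'],float)
def ray(s,u,v):
    K,D=KD(s); p=cv2.undistortPoints(np.array([[[u,v]]],float),K,D)[0,0]
    T=np.array(s['cam_to_world']); d=T[:3,:3]@np.r_[p,1]; return T[:3,3],d/np.linalg.norm(d)
def onz(s,u,v,z):
    o,d=ray(s,u,v); return o+d*(z-o[2])/d[2]
def tri(a,b):
    A=np.zeros((3,3));y=np.zeros(3)
    for o,d in (a,b):
        P=np.eye(3)-np.outer(d,d);A+=P;y+=P@o
    x=np.linalg.solve(A,y); return x,[np.linalg.norm((np.eye(3)-np.outer(d,d))@(x-o)) for o,d in (a,b)]
def proj(s,X):
    K,D=KD(s); T=np.linalg.inv(np.array(s['cam_to_world']))
    return cv2.projectPoints(np.atleast_2d(np.array(X,float)),cv2.Rodrigues(T[:3,:3])[0],T[:3,3],K,D)[0][:,0]
E
python3 - <<'E'
from h import *
for n in('top','side'):
    s=snap(n,n+'0.png');print(n,s['fx'],np.round(s['cam_to_world'],3).tolist(),s['dist_coeffs'])
print(r.get_state())
E
```

```text
pics
top 435.6302683495922 [[0.01, -0.974, 0.227, 0.21], [-1.0, -0.009, 0.006, -0.009], [-0.004, -0.227, -0.974, 1.265], [0.0, 0.0, 0.0, 1.0]] [-0.09079603  0.          0.          0.          0.        ]
side 369.8838156530626 [[-0.933, -0.248, 0.261, 0.227], [-0.36, 0.655, -0.664, 0.643], [-0.006, -0.714, -0.7, 0.852], [0.0, 0.0, 0.0, 1.0]] [-0.06391481  0.          0.          0.          0.        ]
{'clock': 0.1, 'q': array([ 1.30680421,  0.68991176, -0.19449315,  1.56624494,  0.15731322,
        0.90250946, -0.21505224]), 'qd': array([-0.00028532, -0.00063488, -0.00026466, -0.00249113, -0.0005017 ,
       -0.00054562, -0.00049705]), 'joint_torque': array([-3.37932426e-03, -5.28508079e+01, -1.27140429e+00, -1.53840744e+01,
       -5.25228737e-02,  1.93451291e-03,  5.26391364e-05]), 'tool_pos': array([ 0.18316319, -0.59698613,  0.25498096]), 'eef_rot': array([ 9.88926780e-01,  1.48401870e-01, -1.98771544e-04, -8.17725051e-04]), 'contact_force': array([-0.85985976,  0.71067258,  0.43646586]), 'moment': array([ 0.04784164, -0.04995129,  0.00060003]), 'finger_force': 0.0, 'opening': 1.0002816021765728}
```

View pics/top0.png

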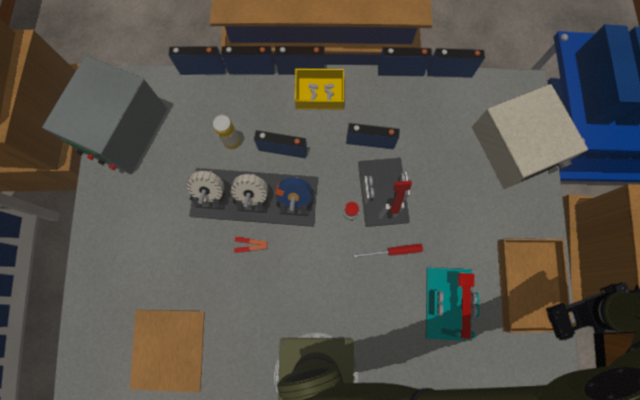

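View pics/side0.png

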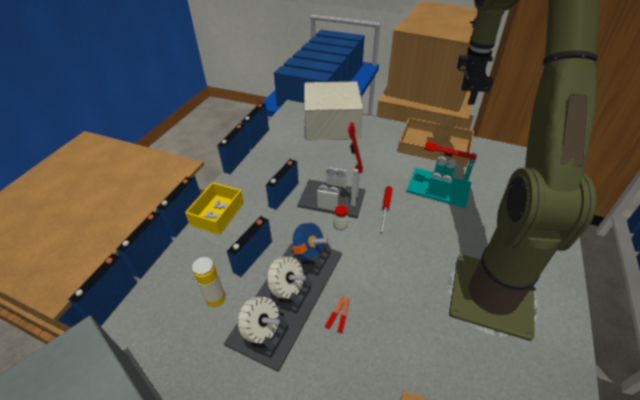

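The top view shows the blue rotor at about (294,196), the rack base spanning (190..318,170..225) and the grey stand with its red arm at (359..410,158..225). The side view shows the blue rotor at (308,243) and the stand at (335,190). The turquoise stand is a decoy. Next I'll zoom in.

```bash
python3 - <<'E'
from h import *
a=cv2.imread('pics/top0.png')[150:235,180:420]; b=cv2.imread('pics/side0.png')[115:375,215:375]
a=cv2.resize(a,None,fx=3.3,fy=3.3,interpolation=cv2.INTER_CUBIC)
b1=cv2.imread('pics/side0.png')[115:220,290:390];b2=cv2.imread('pics/side0.png')[210:315,270:370]
b=np.hstack([cv2.resize(q,(300,315),interpolation=cv2.INTER_CUBIC) for q in(b1,b2)])
o=np.zeros((600,800,3),np.uint8);o[:a.shape[0],:a.shape[1]]=a;o[283:598,:600]=b
cv2.imwrite('pics/z1.png',np.clip(o*1.5,0,255).astype(np.uint8))
E
```

```text
(no output)
```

View pics/z1.png

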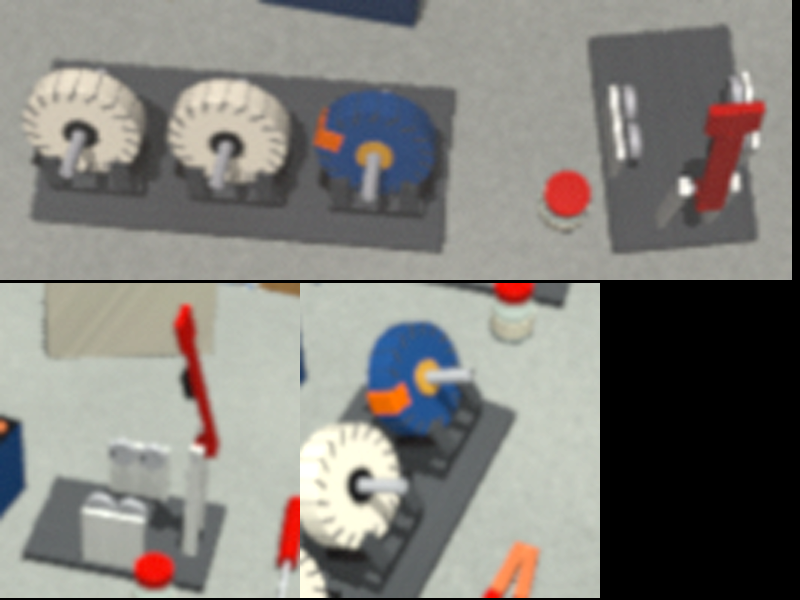

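The crop shows the rack corners, the stand corners, and the orange weight on the rack's +y side (image left) roughly level with the hub. I'll compute poses from these.

```bash
cat > m.py <<'E'
from h import *
s=snap('top');d=snap('side')
def rect(px,z):
    P=np.array([onz(s,180+u/3.3,150+v/3.3,z) for u,v in px])  # TL TR BR BL
    c=P.mean(0); xv=(P[0]-P[3]+P[1]-P[2]); yv=(P[0]-P[1]+P[3]-P[2])
    print('c',c.round(4),'sizes',(np.linalg.norm(xv)/2).round(4),(np.linalg.norm(yv)/2).round(4),'yaw x',np.degrees(np.arctan2(xv[1],xv[0])).round(2),'yaw y',np.degrees(np.arctan2(-yv[0],yv[1])).round(2))
    return c
rect([(53,62),(456,90),(443,251),(33,220)],.012)
rect([(588,40),(728,28),(757,240),(612,252)],.012)
def hub(im,lo,hi,box):
    h=cv2.cvtColor(im['pixels'],cv2.COLOR_RGB2HSV);m=cv2.inRange(h,lo,hi);k=np.zeros_like(m);x0,y0,x1,y1=box;k[y0:y1,x0:x1]=m[y0:y1,x0:x1]
    v,u=np.nonzero(k);return u.mean(),v.mean(),len(u),(u.min(),u.max(),v.min(),v.max())
def both(lo,hi,b1,b2):
    a=hub(s,lo,hi,b1);b=hub(d,lo,hi,b2);x,e=tri(ray(s,*a[:2]),ray(d,*b[:2]));print(np.round(a[:3],1),a[3],np.round(b[:3],1),b[3],x.round(4),np.round(e,4));return x
print('blue');both((100,100,30),(125,255,255),(270,170,318,225),(285,215,330,265))
print('brass');both((15,90,60),(30,255,255),(270,170,318,225),(285,215,330,265))
print('orange');both((5,190,60),(14,255,255),(270,170,318,225),(285,215,330,265))
print('red arm');both((0,190,50),(4,255,255),(380,165,415,225),(340,115,370,180))
E
python3 m.py
```

```text
c [0.5024 0.19   0.012 ] sizes 0.1477 0.3693 yaw x -3.28 yaw y -3.68
c [ 0.5213 -0.1933  0.012 ] sizes 0.1972 0.1295 yaw x 5.62 yaw y 5.5
blue
[295.1 190.8 588. ] (np.int64(277), np.int64(310), np.int64(178), np.int64(207)) [307.5 240.5 646. ] (np.int64(293), np.int64(323), np.int64(223), np.int64(260)) [0.5005 0.0638 0.0863] [0.003 0.003]
brass
[293.2 196.1  51. ] (np.int64(288), np.int64(298), np.int64(193), np.int64(200)) [311.6 241.1  50. ] (np.int64(309), np.int64(315), np.int64(236), np.int64(246)) [0.4847 0.0685 0.0951] [0.0014 0.0014]
orange
[278.8 191.8  24. ] (np.int64(276), np.int64(282), np.int64(190), np.int64(194)) [299. 249.  76.] (np.int64(293), np.int64(305), np.int64(245), np.int64(252)) [0.4994 0.1088 0.1004] [0.0025 0.0025]
red arm
[402.4 183.1  47. ] (np.int64(396), np.int64(410), np.int64(182), np.int64(185)) [354.4 144.7 148. ] (np.int64(349), np.int64(361), np.int64(123), np.int64(171)) [ 0.4749 -0.2098  0.2279] [0.0151 0.0151]
```

```bash
cat > g.py <<'E'
from h import *
def rz(a): return R.from_euler('z',a,degrees=True)
RK=rz(-3.5); SY=5.55; ST=rz(SY)
C=np.array([.496,.067,.088]); S0=np.array([.5213,-.1933,0]); B=S0+[0,0,.095]
c30,s30=np.cos(np.pi/6),.5
RR=RK*R.from_matrix(np.array([[0,1,0],[c30,0,-s30],[-s30,0,-c30]]).T)  # columns x,y,z
U=-RR.as_matrix()[:,2]
def RSt(th):
    c,s=np.cos(np.radians(th)),np.sin(np.radians(th)); return ST*R.from_matrix(np.array([[c,0,-s],[0,-1,0],[-s,0,-c]]).T)
def go(p,Q,st=None):
    st=st or r.get_state(); q=R.from_quat(st['eef_rot']); rv=(q.inv()*Q)
    print('t',round(st['clock'],2),'pos',st['tool_pos'].round(4),'opn',round(st['opening'],3),'F',st['contact_force'].round(1))
    print(' turn(deg, tool)',np.degrees(rv.as_rotvec()).round(1),'then shift(cm, new tool)',(Q.inv().apply(p-st['tool_pos'])*100).round(2),' | shift in present tool',(q.inv().apply(p-st['tool_pos'])*100).round(2))
E
python3 - <<'E'
from g import *
print(U,C+.13*U); go(C+.13*U,RR)
s=snap('top')
for p in((255,131),(306,139),(306,157),(256,148)):print(onz(s,*p,.098).round(3))
E
```

```text
[ 0.4990674  -0.03052427  0.8660254 ] [0.56087876 0.06303184 0.2005833 ]
t 0.2 pos [ 0.1833 -0.5972  0.2552] opn 0.996 F [-0.1 -0.  -0.5]
 turn(deg, tool) [ 26.1 -18.2 -67.8] then shift(cm, new tool) [ 68.2   31.88 -12.1 ]  | shift in present tool [ 55.47 -52.03   5.52]
[0.676 0.183 0.098]
[0.653 0.036 0.098]
[0.599 0.035 0.098]
[0.625 0.177 0.098]
```

>>> {"fn": "step_arm", "kwargs": {"steps": [[0, 0, -5.7, 0, 0, 0, -1], [0, 0, -5.7, 0, 0, 0, -1], [0, 0, -5.6, 0, 0, 0, -1], [4.2, -4, 0, 0, 0, 0, -1], [4.2, -4, 0, 0, 0, 0, -1], [4.2, -4, 0, 0, 0, 0, -1], [4.2, -4, 0, 0, 0, 0, -1], [4.2, -4, 0, 0, 0, 0, -1]]}}

```text
clock: 1.25
tool_pos: [0.3261, -0.3428, 0.4258]
eef_rot: [0.989, 0.148, 0.0, 0.0]
contact_force: [0.8, 0.2, -0.2]
opening: 1.0
finger_force: 0.0
```

>>> {"fn": "step_arm", "kwargs": {"steps": [[4.2, -4, 0, 0, 0, 0, -1], [4.2, -4, 0, 0, 0, 0, -1], [4.2, -4, 0, 0, 0, 0, -1], [4.2, -4, 0, 0, 0, 0, -1], [4.2, -4, 0, 0, 0, 0, -1], [4.2, -4, 0, 0, 0, 0, -1], [4.2, -4, 0, 0, 0, 0, -1], [4.2, -4, 0, 0, 0, 0, -1]]}}

```text
clock: 2.25
tool_pos: [0.5535, 0.0613, 0.4257]
eef_rot: [0.989, 0.148, 0.0, 0.0]
contact_force: [-0.1, -0.1, 0.3]
opening: 1.0
finger_force: 0.0
```

```bash
python3 -c "
from g import *
go(C+.13*U,RR);print(r.get_state()['q'].round(2))"
```

```text
t 2.25 pos [0.5535 0.0613 0.4257] opn 1.0 F [-0.1 -0.1  0.3]
 turn(deg, tool) [ 26.2 -18.1 -67.8] then shift(cm, new tool) [ 0.22 11.89 19.13]  | shift in present tool [ 0.76  0.04 22.51]
[ 0.07  0.45 -0.43  1.5   0.19  1.23 -1.66]
```

>>> {"fn": "step_arm", "kwargs": {"steps": [[0, 0, 0, 3.3, -2.3, -8.5, -0.4], [0, 0, 0, 3.3, -2.3, -8.5, -0.4], [0, 0, 0, 3.3, -2.3, -8.5, -0.4], [0, 0, 0, 3.3, -2.3, -8.5, -0.4], [0, 0, 0, 3.3, -2.3, -8.5, -0.4], [0, 0, 0, 3.3, -2.3, -8.5, -0.4], [0, 0, 0, 3.3, -2.3, -8.5, -0.4], [0, 0, 0, 3.1, -2.0, -8.3, -0.4]]}}

```text
clock: 3.25
tool_pos: [0.553, 0.0594, 0.4253]
eef_rot: [0.702, 0.663, -0.177, -0.191]
contact_force: [-0.0, 0.7, -0.1]
opening: 0.699
finger_force: 0.0
```

```bash
python3 -c "
from g import *
go(C+.13*U,RR);print(r.get_state()['q'].round(2))"
```

```text
t 3.25 pos [0.553  0.0594 0.4253] opn 0.699 F [-0.   0.7 -0.1]
 turn(deg, tool) [-0.2 -0.1  0.3] then shift(cm, new tool) [ 0.41 11.9  19.08]  | shift in present tool [ 0.32 11.96 19.04]
[ 0.16  0.79 -0.74  1.05  0.23  1.91 -0.56]
```

>>> {"fn": "step_arm", "kwargs": {"steps": [[0.1, 3, 4.7, 0, 0, 0, -0.4], [0.1, 3, 4.7, 0, 0, 0, -0.4], [0.1, 3, 4.7, 0, 0, 0, -0.4], [0.1, 2.9, 4.9, 0, 0, 0, -0.4], [0, 0, 0, 0, 0, 0, -0.4]]}}

```text
clock: 3.88
tool_pos: [0.5586, 0.0625, 0.1982]
eef_rot: [0.703, 0.661, -0.181, -0.192]
contact_force: [0.5, 0.2, 1.2]
opening: 0.7
finger_force: 0.0
```

```bash
python3 -c "
from g import *
go(C+.037*U,RR);print(r.get_state()['q'].round(2))
s=snap('top');d=snap('side')
a=s['pixels'][130:230,230:360];b=d['pixels'][170:280,250:370]
o=np.hstack([cv2.resize(a,(455,350),interpolation=2),cv2.resize(b,(345,350),interpolation=2)])
for im,o0,k,dx in((s,(230,130),3.5,0),(d,(250,170),345/120,455)):
  ky=350/(100 if dx==0 else 110)
  for P in (C,C+.05*U,C+.013*RR.as_matrix()[:,1],C-.06*RR.as_matrix()[:,1]):
    u,v=proj(im,P)[0];cv2.circle(o,(int((u-o0[0])*k+dx),int((v-o0[1])*ky)),3,(0,255,0),-1)
cv2.imwrite('pics/z2.png',np.clip(o[:,:,::-1]*1.4,0,255).astype(np.uint8))"
```

```text
t 3.88 pos [0.5586 0.0625 0.1982] opn 0.7 F [0.5 0.2 1.2]
 turn(deg, tool) [-0.5  0.  -0. ] then shift(cm, new tool) [0.06 0.07 8.98]  | shift in present tool [0.07 0.16 8.98]
[ 0.17  1.01 -0.7   1.32  0.34  1.49 -0.58]
```

View pics/z2.png

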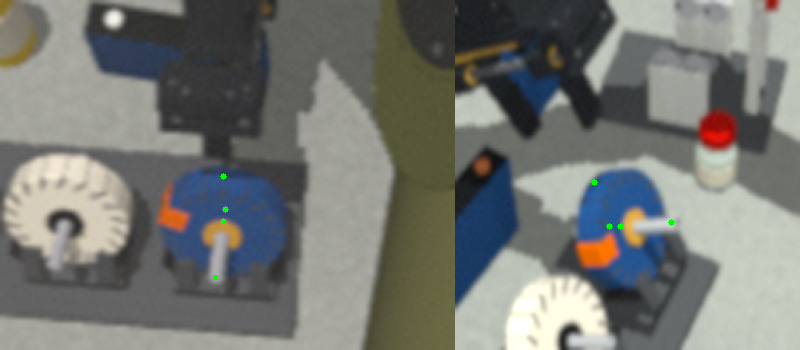

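The overlay points land on the shaft end and rim in both views, and the gripper is lined up above the wheel. Descending.

>>> {"fn": "step_arm", "kwargs": {"steps": [[0, 0, 2.5, -0.5, 0, 0, -0.4], [0.1, 0.1, 2.5, 0, 0, 0, -0.4], [0, 0, 2.0, 0, 0, 0, -0.4], [0, 0, 1.0, 0, 0, 0, -0.4], [0, 0, 1.0, 0, 0, 0, -0.4], [0, 0, 0, 0, 0, 0, -0.4]]}}

```text
clock: 4.72
tool_pos: [0.5176, 0.0678, 0.1234]
eef_rot: [0.704, 0.663, -0.174, -0.186]
contact_force: [0.2, -0.4, -0.6]
opening: 0.697
finger_force: 0.0
```

```bash
python3 -c "
from g import *
go(C+.037*U,RR)"
```

```text
t 4.72 pos [0.5176 0.0678 0.1234] opn 0.697 F [ 0.2 -0.4 -0.6]
 turn(deg, tool) [ 0.5 -0.1  0. ] then shift(cm, new tool) [-0.21 -0.09  0.44]  | shift in present tool [-0.21 -0.09  0.44]
```

>>> {"fn": "step_arm", "kwargs": {"steps": [[-0.2, -0.1, 0.4, 0.5, 0, 0, -0.4], [0, 0, 0, 0, 0, 0, 0.2], [0, 0, 0, 0, 0, 0, 0.2], [0, 0, 0, 0, 0, 0, 0.2]], "force": 15}}

```text
clock: 5.22
tool_pos: [0.5145, 0.0661, 0.1201]
eef_rot: [0.703, 0.662, -0.177, -0.19]
contact_force: [0.2, 0.1, 0.1]
opening: 0.402
finger_force: 0.0
```

>>> {"fn": "step_arm", "kwargs": {"steps": [[0, 0, 0, 0, 0, 0, 1], [0, 0, 0, 0, 0, 0, 1], [0, 0, 0, 0, 0, 0, 1], [0, 0, 0, 0, 0, 0, 1]], "force": 30}}

```text
clock: 5.72
tool_pos: [0.5149, 0.066, 0.12]
eef_rot: [0.704, 0.662, -0.176, -0.189]
contact_force: [1.5, 0.2, -0.4]
opening: 0.293
finger_force: 30.0
```

```bash
python3 -c "
from g import *
go(C+.037*U,RR)"
```

```text
t 5.72 pos [0.5149 0.066  0.12  ] opn 0.293 F [ 1.5  0.2 -0.4]
 turn(deg, tool) [ 0.  -0.2  0. ] then shift(cm, new tool) [-0.02 -0.04  0.01]  | shift in present tool [-0.02 -0.04  0.01]
```

>>> {"fn": "step_arm", "kwargs": {"steps": [[0, 0, -1, 0, 0, 0, 1], [0, 0, -2, 0, 0, 0, 1], [0, 0, -3, 0, 0, 0, 1], [0, 0, -4, 0, 0, 0, 1], [0, 0, -4, 0, 0, 0, 1], [0, 0, -3, 0, 0, 0, 1], [0, 0, -2, 0, 0, 0, 1], [0, 0, 0, 0, 0, 0, 1]]}}

```text
clock: 6.72
tool_pos: [0.61, 0.0601, 0.2852]
eef_rot: [0.704, 0.662, -0.176, -0.189]
contact_force: [-0.3, -0.4, -5.7]
opening: 0.293
finger_force: 30.0
```

```bash
python3 -c "
from g import *
d=RSt(30).as_matrix()[:,2]
go(B-.187*d,RSt(30));st=r.get_state();print(st['q'].round(2),st['finger_force'])"
```

```text
t 6.72 pos [0.61   0.0601 0.2852] opn 0.293 F [-0.3 -0.4 -5.7]
 turn(deg, tool) [-3.6 -3.7 82.1] then shift(cm, new tool) [-0.26 24.36  3.41]  | shift in present tool [-24.37   3.06   1.4 ]
[ 0.13  0.98 -0.69  1.04  0.32  1.75 -0.52] 29.972792408661917
```

>>> {"fn": "step_arm", "kwargs": {"steps": [[0, 0, 0, -0.45, -0.45, 10.2, 1], [0, 0, 0, -0.45, -0.45, 10.2, 1], [0, 0, 0, -0.45, -0.45, 10.2, 1], [0, 0, 0, -0.45, -0.45, 10.2, 1], [0, 0, 0, -0.45, -0.45, 10.2, 1], [0, 0, 0, -0.45, -0.45, 10.2, 1], [0, 0, 0, -0.45, -0.45, 10.2, 1], [0, 0, 0, -0.45, -0.45, 10.7, 1]]}}

```text
clock: 7.72
tool_pos: [0.608, 0.0598, 0.2831]
eef_rot: [0.964, 0.045, -0.26, 0.013]
contact_force: [-0.1, -0.0, -4.6]
opening: 0.292
finger_force: 30.0
```

>>> {"fn": "step_arm", "kwargs": {"steps": [[0, 3, 0, 0, 0, 0, 1], [0, 5, 0, 0, 0, 0, 1], [0, 5, 0, 0, 0, 0, 1], [0, 5, 0, 0, 0, 0, 1], [0, 4, 0, 0, 0, 0, 1], [0, 2.3, 0, 0, 0, 0, 1], [0, 0, 0, 0, 0, 0, 1]]}}

```text
clock: 8.6
tool_pos: [0.6324, -0.1834, 0.2833]
eef_rot: [0.965, 0.046, -0.26, 0.012]
contact_force: [-0.1, 0.9, -5.5]
opening: 0.29
finger_force: 30.0
```

```bash
cat > look.py <<'E'
from g import *
import sys
p=R.from_quat(r.get_state()['eef_rot']);tp=r.get_state()['tool_pos']
d=RSt(30).as_matrix()[:,2]
go(B-.157*d,RSt(30));st=r.get_state();print(st['q'].round(2),st['finger_force'])
s=snap('top');d=snap('side')
A=(345,120,445,235);Bx=(275,90,395,225)
def crop(im,b): return cv2.resize(im['pixels'][b[1]:b[3],b[0]:b[2]],None,fx=4,fy=4,interpolation=2)
a,b=crop(s,A),crop(d,Bx);o=np.zeros((540,800+80,3),np.uint8);o[:a.shape[0],:400]=a;o[:b.shape[0],400:880]=b
o=o[:,:800]
np.savez('last.npz',0)
m=p.as_matrix();W=tp+m[:,2]*.037
pts=[(W+m[:,1]*.06,(0,255,0)),(W-m[:,1]*.06,(0,255,0)),(B,(255,0,255)),(B+ST.apply([0,.046,-.0145+.016-.0]),(255,255,0)),(B+ST.apply([0,-.046,.0015]),(255,255,0)),(B+ST.apply([-.075,0,.05]),(0,255,255))]
for im,bb,dx in((s,A,0),(d,Bx,400)):
  for P,c in pts:
    u,v=proj(im,P)[0];cv2.circle(o,(int((u-bb[0])*4+dx),int((v-bb[1])*4)),3,c,-1)
cv2.imwrite('pics/'+sys.argv[1],np.clip(o[:,:,::-1]*1.4,0,255).astype(np.uint8))
E
python3 look.py z3.png
```

```text
t 8.6 pos [ 0.6324 -0.1834  0.2833] opn 0.29 F [-0.1  0.9 -5.5]
 turn(deg, tool) [-0.1  0.1 -0.1] then shift(cm, new tool) [-0.24 -0.08  6.18]  | shift in present tool [-0.23 -0.07  6.18]
[ 0.23  1.   -0.22  0.86  0.27  1.81 -1.42] 29.961716952966526
```

View pics/z3.png

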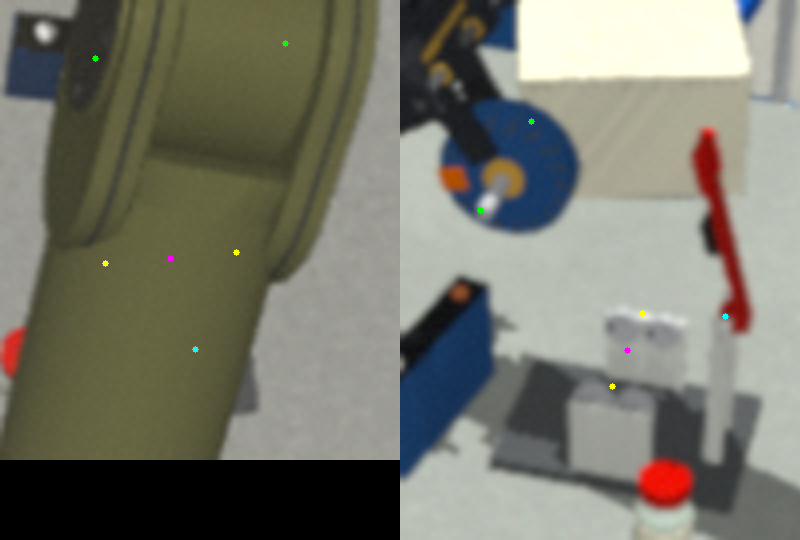

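Side view: the near shaft end is at about (486,210) against a predicted (480,210). The predicted nest points (yellow) sit on the roller pairs, and the brake arm is raised clear. I'll descend along the lean and stop short.

>>> {"fn": "step_arm", "kwargs": {"steps": [[-0.2, -0.1, 3, 0, 0, 0, 1], [0, 0, 3.5, 0, 0, 0, 1], [0, 0, 3.5, 0, 0, 0, 1], [0, 0, 3, 0, 0, 0, 1], [0, 0, 2, 0, 0, 0, 1], [0, 0, 1, 0, 0, 0, 1], [0, 0, 0, 0, 0, 0, 1]]}}

```text
clock: 9.57
tool_pos: [0.5517, -0.1878, 0.1469]
eef_rot: [0.965, 0.048, -0.259, 0.012]
contact_force: [-0.5, 0.3, -4.3]
opening: 0.289
finger_force: 30.0
```

```bash
cat > look2.py <<'E'
from g import *
import sys
st=r.get_state();m=R.from_quat(st['eef_rot']).as_matrix();W=st['tool_pos']+m[:,2]*.037
d0=RSt(30).as_matrix()[:,2]
go(B-.037*d0,RSt(30));print(st['q'].round(2),st['finger_force'],'wheel-B in stand',(ST.inv().apply(W-B)*1000).round(1))
d=snap('side');Bx=(300,120,400,195)
o=cv2.resize(d['pixels'][Bx[1]:Bx[3],Bx[0]:Bx[2]],None,fx=8,fy=8,interpolation=2)
pts=[(W+m[:,1]*.06,(0,255,0)),(W-m[:,1]*.06,(0,255,0)),(B+ST.apply([.0165,.050,-.0145]),(255,255,0)),(B+ST.apply([-.0165,.05,-.0145]),(255,255,0)),(B+ST.apply([0,.06,0]),(255,0,255))]
for P,c in pts:
    u,v=proj(d,P)[0];cv2.circle(o,(int((u+.5-Bx[0])*8),int((v+.5-Bx[1])*8)),3,c,-1)
cv2.imwrite('pics/'+sys.argv[1],np.clip(o[:,:,::-1]*1.4,0,255).astype(np.uint8))
E
python3 look2.py z4.png
```

```text
t 9.57 pos [ 0.5517 -0.1878  0.1469] opn 0.289 F [-0.5  0.3 -4.3]
 turn(deg, tool) [0.  0.  0.2] then shift(cm, new tool) [-0.07  0.25  2.33]  | shift in present tool [-0.07  0.25  2.33]
[ 0.28  1.01 -0.23  1.32  0.3   1.37 -1.51] 29.962474355706945 wheel-B in stand [12.2  2.5 19.8]
```

View pics/z4.png

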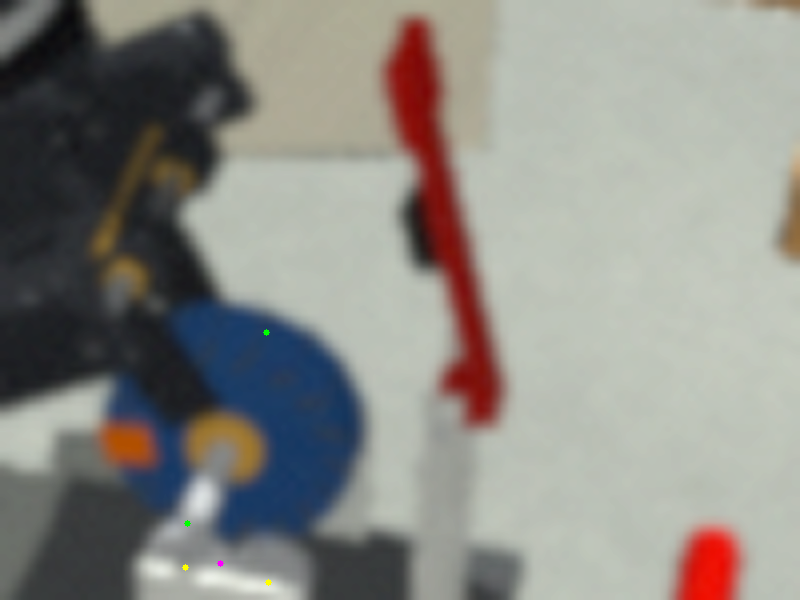

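```bash
cat > hb.py <<'E'
from g import *
st=r.get_state();m=R.from_quat(st['eef_rot']).as_matrix();W=st['tool_pos']+m[:,2]*.037
d=snap('side');h=cv2.cvtColor(d['pixels'],cv2.COLOR_RGB2HSV)
u0,v0=proj(d,W)[0]
def cen(lo,hi,x0,x1,y0,y1):
    k=cv2.inRange(h,lo,hi);z=np.zeros_like(k);z[y0:y1,x0:x1]=k[y0:y1,x0:x1];v,u=np.nonzero(z);return u.mean(),v.mean(),len(u),u.min(),u.max(),v.min(),v.max()
c=(int(u0),int(v0))
bl=cen((100,100,30),(125,255,255),c[0]-22,c[0]+22,c[1]-22,c[1]+25);br=cen((16,100,60),(30,255,255),c[0]-10,c[0]+12,c[1]-10,c[1]+12)
print('blue',np.round(bl,1),'brass',np.round(br,1))
for k in(.013,.015,.018): print('pred face',k,proj(d,W-m[:,1]*k)[0].round(1))
J=[(proj(d,W+ST.apply(e))[0]-[u0,v0]).round(2) for e in([.01,0,0],[0,.01,0],[0,0,.01])];print('px/cm x,y,z',J)
E
python3 hb.py
```

```text
blue [331.3 171.2 464.  314.  344.  157.  186. ] brass [327.6 174.3  37.  323.  331.  171.  178. ]
pred face 0.013 [326.8 174.9]
pred face 0.015 [326.6 175.3]
pred face 0.018 [326.4 175.9]
px/cm x,y,z [array([-3.1 , -0.54]), array([-0.83,  2.  ]), array([ 0.01, -2.5 ])]
```

>>> {"fn": "step_arm", "kwargs": {"steps": [[-0.2, 0.15, 0.8, 0, 0, 0, 1], [-0.17, 0.1, 0.8, 0, 0, 0, 1], [0, 0, 0, 0, 0, 0, 1], [0.1, 0, 0.17, 0, 0, 0, 1], [0.1, 0, 0.17, 0, 0, 0, 1], [0, 0, 0, 0, 0, 0, 1]]}}

```text
clock: 10.42
tool_pos: [0.5407, -0.1925, 0.1307]
eef_rot: [0.965, 0.047, -0.259, 0.012]
contact_force: [1.0, 0.4, -5.1]
opening: 0.293
finger_force: 30.0
```

```bash
python3 look2.py z5.png; python3 hb.py
```

```text
t 10.43 pos [ 0.5407 -0.1925  0.1307] opn 0.293 F [ 1.   0.4 -5.1]
 turn(deg, tool) [-0.   0.   0.1] then shift(cm, new tool) [ 0.11 -0.11  0.36]  | shift in present tool [ 0.11 -0.11  0.36]
[ 0.29  1.01 -0.23  1.36  0.31  1.32 -1.51] 29.9624199885875 wheel-B in stand [ 0.9 -1.1  3.7]
blue [335.7 174.3 415.  318.  347.  161.  190. ] brass [331.5 178.2  36.  327.  335.  175.  182. ]
pred face 0.013 [330.8 179. ]
pred face 0.015 [330.6 179.4]
pred face 0.018 [330.4 180. ]
px/cm x,y,z [array([-3.08, -0.54]), array([-0.8,  2. ]), array([ 0.04, -2.45])]
```

View pics/z5.png

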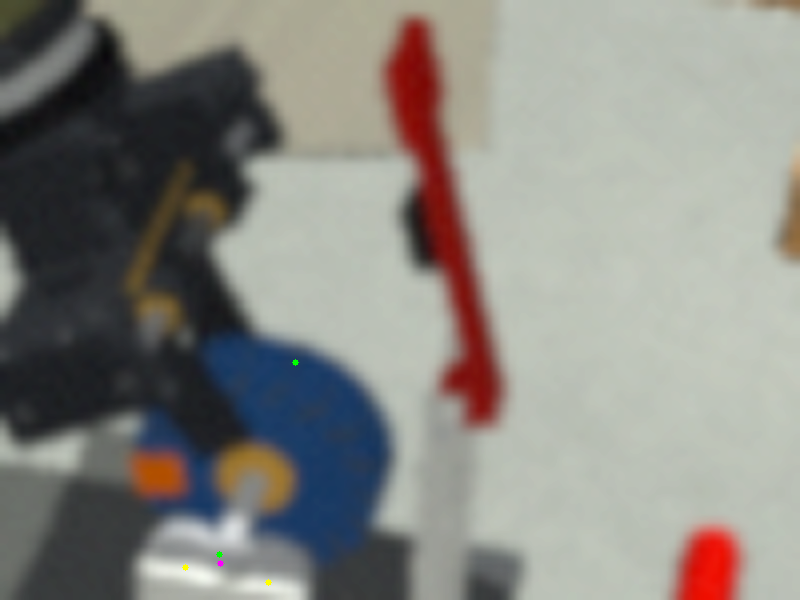

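The shaft sits between the two near roller tops (mid about x=230) and just above them. Lowering the last millimetres.

>>> {"fn": "step_arm", "kwargs": {"steps": [[0.05, -0.1, 0.13, 0, 0, 0, 1], [0.05, 0, 0.1, 0, 0, 0, 1], [0.05, 0, 0.1, 0, 0, 0, 1], [0, 0, 0, 0, 0, 0, 1]]}}

```text
clock: 11.02
tool_pos: [0.5418, -0.1915, 0.1278]
eef_rot: [0.965, 0.047, -0.257, 0.013]
contact_force: [6.0, 1.0, 0.7]
opening: 0.292
finger_force: 30.0
```

```bash
python3 hb.py; python3 -c "
from g import *
go(B-.037*RSt(30).as_matrix()[:,2],RSt(30))"
```

```text
blue [335.5 174.9 399.  317.  347.  162.  190. ] brass [330.8 179.1  37.  327.  335.  176.  183. ]
pred face 0.013 [330.3 179.9]
pred face 0.015 [330.1 180.3]
pred face 0.018 [329.9 180.9]
px/cm x,y,z [array([-3.07, -0.54]), array([-0.8 ,  2.01]), array([ 0.04, -2.44])]
t 11.07 pos [ 0.5418 -0.1914  0.1278] opn 0.294 F [ 5.4  0.4 -0.4]
 turn(deg, tool) [ 0.  -0.2  0.1] then shift(cm, new tool) [-0.15 -0.01  0.17]  | shift in present tool [-0.15 -0.01  0.17]
```

>>> {"fn": "step_arm", "kwargs": {"steps": [[0.1, 0, -0.05, 0, 0, 0, 1], [0, 0, 0, 0, 0, 0, 1]]}}

```text
clock: 11.32
tool_pos: [0.5421, -0.1914, 0.1274]
eef_rot: [0.965, 0.047, -0.258, 0.012]
contact_force: [4.9, -0.0, 0.3]
opening: 0.289
finger_force: 30.0
```

>>> {"fn": "step_arm", "kwargs": {"steps": [[0.07, 0, 0.04, 0, 0, 0, 1], [0, 0, 0, 0, 0, 0, 1]]}}

```text
clock: 11.58
tool_pos: [0.5425, -0.1914, 0.1271]
eef_rot: [0.965, 0.047, -0.258, 0.013]
contact_force: [4.7, 1.5, 1.4]
opening: 0.291
finger_force: 30.0
```

>>> {"fn": "step_arm", "kwargs": {"steps": [[0.13, 0, -0.07, 0, 0, 0, 1], [0, 0, 0, 0, 0, 0, 1]]}}

```text
clock: 11.82
tool_pos: [0.5428, -0.1914, 0.1268]
eef_rot: [0.965, 0.047, -0.259, 0.012]
contact_force: [3.3, 0.7, 3.4]
opening: 0.293
finger_force: 30.0
```

>>> {"fn": "step_arm", "kwargs": {"steps": [[0.09, 0, -0.05, 0, 0, 0, 1], [0, 0, 0, 0, 0, 0, 1]]}}

```text
clock: 12.08
tool_pos: [0.5431, -0.1914, 0.1266]
eef_rot: [0.964, 0.047, -0.26, 0.012]
contact_force: [-0.8, 0.1, 4.9]
opening: 0.293
finger_force: 30.0
```

```bash
python3 look2.py z6.png; python3 hb.py
```

```text
t 12.07 pos [ 0.5431 -0.1914  0.1266] opn 0.293 F [-0.8  0.1  4.9]
 turn(deg, tool) [-0.   0.2  0.1] then shift(cm, new tool) [-0.31 -0.02  0.13]  | shift in present tool [-0.31 -0.02  0.13]
[ 0.29  1.02 -0.23  1.35  0.31  1.32 -1.52] 29.96402774937451 wheel-B in stand [ 3.3 -0.2 -0.3]
blue [335.  174.9 405.  317.  346.  162.  190. ] brass [330.9 179.3  36.  327.  335.  177.  183. ]
pred face 0.013 [330. 180.]
pred face 0.015 [329.8 180.4]
pred face 0.018 [329.6 181. ]
px/cm x,y,z [array([-3.07, -0.54]), array([-0.8 ,  2.01]), array([ 0.03, -2.44])]
```

View pics/z6.png

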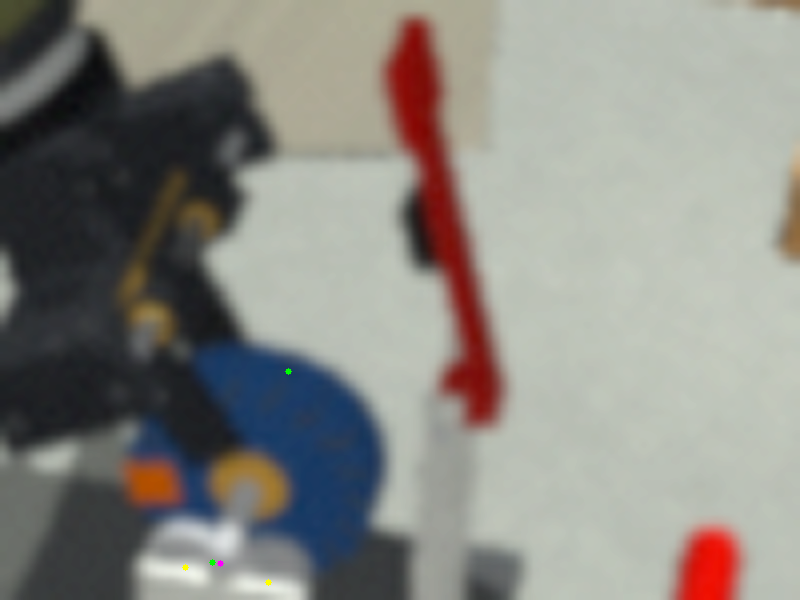

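Lateral force is now about zero and the rollers carry the weight, so the shaft is nested. I'll release and back out along the lean.

>>> {"fn": "step_arm", "kwargs": {"steps": [[-0.02, 0, -0.03, 0, 0, 0, 0.05], [0, 0, 0, 0, 0, 0, 0.05], [0, 0, 0, 0, 0, 0, 0.05], [0, 0, -1, 0, 0, 0, 0.05], [0, 0, -2, 0, 0, 0, 0.05], [0, 0, -3, 0, 0, 0, 0.05], [0, 0, -4, 0, 0, 0, 0.05], [0, 0, -5, 0, 0, 0, 0.05]]}}

```text
clock: 13.18
tool_pos: [0.6192, -0.184, 0.2581]
eef_rot: [0.965, 0.047, -0.259, 0.012]
contact_force: [0.2, -0.6, 0.4]
opening: 0.475
finger_force: 0.0
```

>>> {"fn": "step_arm", "kwargs": {"steps": [[0, 0, -5, 0, 0, 0, 0.5], [0, 0, -4, 0, 0, 0, 1], [0, 0, 0, 0, 0, 0, 1]]}}

```text
clock: 13.55
tool_pos: [0.6659, -0.1789, 0.3371]
eef_rot: [0.966, 0.047, -0.255, 0.013]
contact_force: [-0.3, -0.9, 0.4]
opening: 0.161
finger_force: 0.0
```

```bash
cat > heavy.py <<'E'
from g import *
st=r.get_state();d=snap('side');h=cv2.cvtColor(d['pixels'],cv2.COLOR_RGB2HSV)
def cen(lo,hi,b):
    k=cv2.inRange(h,lo,hi);z=np.zeros_like(k);z[b[1]:b[3],b[0]:b[2]]=k[b[1]:b[3],b[0]:b[2]];v,u=np.nonzero(z);return np.round((u.mean(),v.mean(),len(u),u.min(),u.max(),v.min(),v.max()),1) if len(u) else None
b=(310,150,355,205)
B2=B+ST.apply([.003,0,0])
print(st['clock'],'orange',cen((3,170,50),(14,255,255),b),'blue',cen((100,100,30),(125,255,255),b),'brass',cen((16,100,60),(30,255,255),b))
print('pred hub',proj(d,B2+ST.apply([0,.013,0]))[0].round(1),'blue centre',proj(d,B2)[0].round(1),'mark down face',proj(d,B2+ST.apply([0,.013,-.042]))[0].round(1),'pt +x',proj(d,B2+ST.apply([.042,.013,0]))[0].round(1))
E
python3 heavy.py; python3 look2.py z7.png
```

```text
13.55 orange None blue [332.5 175.1 493.  317.  346.  164.  190. ] brass [331.1 179.3  34.  327.  335.  177.  183. ]
pred hub [330. 180.] blue centre [331.1 177.4] mark down face [329.9 189.9] pt +x [317.1 177.7]
t 13.6 pos [ 0.6646 -0.1792  0.3352] opn 0.118 F [-0.2 -0.4  0.1]
 turn(deg, tool) [ 0.  -0.2  0.1] then shift(cm, new tool) [-4.60e-01  2.00e-02  2.43e+01]  | shift in present tool [-5.20e-01  1.00e-02  2.43e+01]
[ 0.19  1.05 -0.2   0.58  0.27  2.03 -1.37] 0.0 wheel-B in stand [1.256e+02 2.000e-01 2.081e+02]
```

View pics/z7.png

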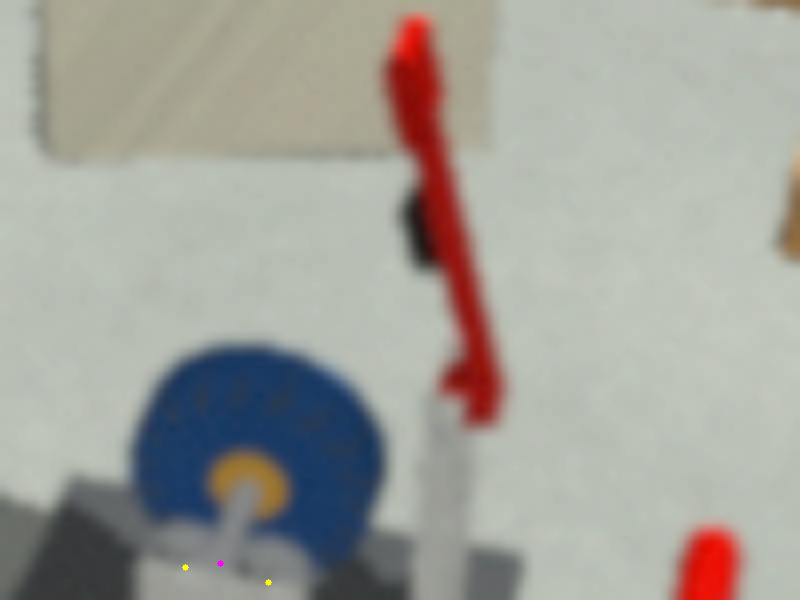

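The rotor lies in the nest with the shaft between the rollers. No orange shows on the visible part of the wheel, so the weight is down behind the near plate. Next I'll measure the brake arm angle and plan the push path.

```bash
cat > br.py <<'E'
from g import *
H=B+ST.apply([-.073,0,.05]); n=ST.apply([0,1,0])
def arm(d):
    h=cv2.cvtColor(d['pixels'],cv2.COLOR_RGB2HSV);k=cv2.inRange(h,(0,150,60),(6,255,255))|cv2.inRange(h,(174,150,60),(180,255,255));z=np.zeros_like(k);z[115:185,325:366]=k[115:185,325:366]
    v,u=np.nonzero(z); L=[]
    for a,b in zip(u,v):
        o,q=ray(d,a,b); P=o+q*(n@(H-o))/(n@q); L.append(ST.inv().apply(P-H)[[0,2]])
    L=np.array(L)*1000; c=L.mean(0); w=np.linalg.svd(L-c)[2][0]; w*=np.sign(w[1]) or 1
    t=(L-c)@w; print('arm px',len(u),'centroid rel hinge mm',c.round(1),'angle',np.arctan2(w[1],w[0]).round(3),'ends',(c+w*t.min()).round(),(c+w*t.max()).round())
def pose(al,L=138,cl=0):  # TCP for vertical tool, corner on paddle, clearance cl mm
    e=np.array([np.cos(al),np.sin(al)]);m=np.array([-np.sin(al),np.cos(al)]);p=(L*e+(19+cl)*m)/1000
    return H+ST.apply([p[0]-.009,0,p[1]+r.tip_reach])
if __name__=='__main__':
    arm(snap('side')); V=RSt(0)
    st=r.get_state();print(st['clock'],H,r.tip_reach)
    for al in(1.3,1.0,.7,.4,.2,0): print(al,pose(al).round(4),((V.inv().apply(pose(al)-H))*100).round(2))
    go(pose(1.3,cl=40),V)
E
python3 br.py
```

```text
arm px 200 centroid rel hinge mm [ 7.4 84.6] angle 1.341 ends [-13.  -5.] [ 25. 160.]
13.7 [ 0.44864221 -0.20036015  0.145     ] 0.017
1.3 [ 0.4582 -0.1994  0.3001] [  0.96  -0.   -15.51]
1.0 [ 0.498  -0.1956  0.2884] [  4.96   0.   -14.34]
0.7 [ 0.5326 -0.1922  0.2654] [  8.43   0.   -12.04]
0.4 [ 0.5588 -0.1897  0.2332] [11.07  0.   -8.82]
0.2 [ 0.5705 -0.1885  0.208 ] [12.25 -0.   -6.3 ]
0 [ 0.577  -0.1879  0.181 ] [12.9  0.  -3.6]
t 13.7 pos [ 0.6631 -0.1796  0.3337] opn 0.024 F [-0.4 -0.4  0. ]
 turn(deg, tool) [-0.  30.1  0.1] then shift(cm, new tool) [-2.443e+01 -1.000e-02  2.300e+00]  | shift in present tool [-19.98  -0.03  14.26]
```

>>> {"fn": "step_arm", "kwargs": {"steps": [[0, 0, 0, 0, 10, 0, 1], [0, 0, 0, 0, 10, 0, 1], [0, 0, 0, 0, 10.1, 0, 1], [0, 0, -5, 0, 0, 0, 1], [0, 0, -5, 0, 0, 0, 1], [-3, 0, -2, 0, 0, 0, 1], [-5, 0, 0, 0, 0, 0, 1], [-5, 0, 0, 0, 0, 0, 1]]}}

```text
clock: 14.7
tool_pos: [0.5316, -0.1926, 0.4536]
eef_rot: [0.999, 0.049, -0.002, -0.0]
contact_force: [0.1, -0.3, 0.4]
opening: 0.005
finger_force: 0.0
```

>>> {"fn": "step_arm", "kwargs": {"steps": [[-5, 0, 0, 0, 0, 0, 1], [-5, 0, 0, 0, 0, 0, 1], [-1.4, 0, 0, 0, 0, 0, 1], [0, 0, 4, 0, 0, 0, 1], [0, 0, 5, 0, 0, 0, 1], [0, 0, 5, 0, 0, 0, 1], [0, 0, 0, 0, 0, 0, 1]]}}

```text
clock: 15.58
tool_pos: [0.4184, -0.2025, 0.3121]
eef_rot: [0.999, 0.049, -0.005, -0.002]
contact_force: [-1.4, 0.7, 0.6]
opening: 0.004
finger_force: 0.0
```

```bash
python3 -c "
from br import *
V=RSt(0);go(pose(1.34,cl=8),V)
q=R.from_quat(r.get_state()['eef_rot'])
P=[pose(a) for a in (1.34,1.2,1.05,.9,.75,.6,.45,.3,.15,.0)]
for a,b in zip(P,P[1:]): print((V.inv().apply(b-a)*100).round(2))
arm(snap('side'))"; python3 heavy.py
```

```text
t 15.57 pos [ 0.4184 -0.2025  0.3121] opn 0.004 F [-1.4  0.7  0.6]
 turn(deg, tool) [-0.3  0.6  0.1] then shift(cm, new tool) [2.66 0.08 0.96]  | shift in present tool [2.67 0.09 0.93]
[1.92 0.   0.32]
[ 1.99 -0.    0.63]
[1.87 0.   0.92]
[1.71 0.   1.19]
[ 1.51 -0.    1.44]
[1.28 0.   1.65]
[ 1.02 -0.    1.82]
[ 0.74 -0.    1.95]
[0.44 0.   2.04]
arm px 180 centroid rel hinge mm [ 7.8 84.1] angle 1.333 ends [-14.  -5.] [ 25. 156.]
15.625 orange None blue [332.5 174.7 496.  317.  346.  163.  190. ] brass [331.2 179.3  32.  327.  335.  177.  183. ]
pred hub [330. 180.] blue centre [331.1 177.4] mark down face [329.9 189.9] pt +x [317.1 177.7]
```

>>> {"fn": "step_arm", "kwargs": {"steps": [[1.3, 0.05, 0.5, 0, 0.5, 0, 1], [1.3, 0, 0.5, 0, 0, 0, 1], [0, 0, 0, 0, 0, 0, 1], [0, 0, 0, 0, 0, 0, 1], [0, 0, 0, 0, 0, 0, 1], [0, 0, 0, 0, 0, 0, 1], [0, 0, 0, 0, 0, 0, 1], [0, 0, 0, 0, 0, 0, 1]]}}

```text
clock: 16.68
tool_pos: [0.4468, -0.2016, 0.3051]
eef_rot: [0.999, 0.049, 0.004, -0.0]
contact_force: [0.0, -0.6, -0.3]
opening: 0.007
finger_force: 0.0
```

>>> {"fn": "step_arm", "kwargs": {"steps": [[0, 0, 0, 0, 0, 0, 1], [0, 0, 0, 0, 0, 0, 1], [0, 0, 0, 0, 0, 0, 1], [0, 0, 0, 0, 0, 0, 1], [0, 0, 0, 0, 0, 0, 1], [0, 0, 0, 0, 0, 0, 1], [0, 0, 0, 0, 0, 0, 1], [0, 0, 0, 0, 0, 0, 1]]}}

```text
clock: 17.68
tool_pos: [0.4469, -0.2015, 0.3051]
eef_rot: [0.999, 0.049, 0.004, -0.0]
contact_force: [0.2, -0.0, -0.1]
opening: 0.007
finger_force: 0.0
```

```bash
python3 -c "
from br import *
V=RSt(0);go(pose(1.34),V)
f=[r.snapshot('side')['pixels'][155:195,310:355].astype(float) for _ in range(10)]
print([round(np.abs(cv2.GaussianBlur(a-f[0],(5,5),0)).max(),1) for a in f[1:]])"
```

```text
t 17.68 pos [ 0.4469 -0.2015  0.3051] opn 0.007 F [ 0.2 -0.  -0.1]
 turn(deg, tool) [-0.  -0.4  0. ] then shift(cm, new tool) [ 0.6  -0.1   0.44]  | shift in present tool [ 0.59 -0.1   0.44]
[np.float64(1.2), np.float64(1.4), np.float64(1.0), np.float64(1.3), np.float64(1.2), np.float64(0.9), np.float64(1.3), np.float64(1.1), np.float64(1.3)]
```

The rotor is at rest: ten frames over 0.5 s show only noise, 5 s after release. Swinging the brake down along its arc.

>>> {"fn": "step_arm", "kwargs": {"steps": [[0.6, -0.1, 0.4, 0, 0, 0, 1], [1.9, 0, 0.3, 0, 0, 0, 1], [2.0, 0, 0.6, 0, 0, 0, 1], [1.9, 0, 0.9, 0, 0, 0, 1], [1.7, 0, 1.2, 0, 0, 0, 1]]}}

```text
clock: 18.8
tool_pos: [0.5287, -0.1924, 0.2709]
eef_rot: [0.999, 0.049, 0.003, -0.0]
contact_force: [-1.8, -0.7, -0.2]
opening: 0.005
finger_force: 0.4
```

```bash
python3 -c "
from br import *
go(pose(.75),RSt(0));arm(snap('side'))"
```

```text
t 18.8 pos [ 0.5287 -0.1924  0.2709] opn 0.005 F [-1.8 -0.7 -0.2]
 turn(deg, tool) [-0.  -0.4  0.1] then shift(cm, new tool) [-0.14  0.02  0.09]  | shift in present tool [-0.14  0.02  0.09]
arm px 225 centroid rel hinge mm [42.3 58.3] angle 0.726 ends [-17.   6.] [ 99. 108.]
```

>>> {"fn": "step_arm", "kwargs": {"steps": [[1.4, 0, 1.5, 0, 0, 0, 1], [1.3, 0, 1.7, 0, 0, 0, 1], [1.0, 0, 1.8, 0, 0, 0, 1], [0.7, 0, 1.9, 0, 0, 0, 1], [0.3, 0, 1.0, 0, 0, 0, 1], [0, 0, 0, 0, 0, 0, 1]]}}

```text
clock: 19.6
tool_pos: [0.5741, -0.1879, 0.1918]
eef_rot: [0.999, 0.049, 0.002, -0.001]
contact_force: [-1.1, -0.3, 0.2]
opening: 0.007
finger_force: 0.0
```

```bash
python3 -c "
from br import *
go(pose(0),RSt(0));arm(snap('side'))"
```

```text
t 19.6 pos [ 0.5741 -0.1879  0.1918] opn 0.007 F [-1.1 -0.3  0.2]
 turn(deg, tool) [-0.1 -0.3  0.1] then shift(cm, new tool) [0.29 0.03 1.08]  | shift in present tool [0.28 0.03 1.08]
arm px 163 centroid rel hinge mm [45.5 16.7] angle 0.053 ends [-7. 14.] [96. 19.]
```

Final slow press, 2 mm per row, watching the force.

>>> {"fn": "step_arm", "kwargs": {"steps": [[0.1, 0, 0.3, 0, 0, 0, 1], [0, 0, 0.2, 0, 0, 0, 1], [0, 0, 0.2, 0, 0, 0, 1], [0, 0, 0.1, 0, 0, 0, 1], [0, 0, 0, 0, 0, 0, 1]]}}

```text
clock: 20.27
tool_pos: [0.5759, -0.1878, 0.1849]
eef_rot: [0.999, 0.049, 0.003, -0.0]
contact_force: [0.6, -0.0, 0.7]
opening: 0.002
finger_force: 0.2
```

>>> {"fn": "step_arm", "kwargs": {"steps": [[0, 0, 0.1, 0, 0, 0, 1], [0, 0, 0, 0, 0, 0, 1]]}}

```text
clock: 20.52
tool_pos: [0.5759, -0.1878, 0.1839]
eef_rot: [0.999, 0.049, 0.003, -0.0]
contact_force: [0.5, 1.2, 1.2]
opening: 0.005
finger_force: 0.2
```

>>> {"fn": "step_arm", "kwargs": {"steps": [[0, 0, 0.1, 0, 0, 0, 1], [0, 0, 0, 0, 0, 0, 1]]}}

```text
clock: 20.78
tool_pos: [0.5759, -0.1878, 0.1828]
eef_rot: [0.999, 0.049, 0.003, -0.0]
contact_force: [0.1, -0.0, -0.1]
opening: 0.003
finger_force: 0.2
```

>>> {"fn": "step_arm", "kwargs": {"steps": [[0, 0, 0.1, 0, 0, 0, 1], [0, 0, 0, 0, 0, 0, 1]]}}

```text
clock: 21.02
tool_pos: [0.5759, -0.1878, 0.1819]
eef_rot: [0.999, 0.049, 0.003, -0.0]
contact_force: [-0.3, 0.3, 1.0]
opening: 0.004
finger_force: 0.2
```

>>> {"fn": "step_arm", "kwargs": {"steps": [[0, 0, 0.1, 0, 0, 0, 1], [0, 0, 0, 0, 0, 0, 1]]}}

```text
clock: 21.28
tool_pos: [0.576, -0.1878, 0.181]
eef_rot: [0.999, 0.049, 0.004, -0.0]
contact_force: [-0.6, 0.2, 2.0]
opening: 0.006
finger_force: 0.6
```

>>> {"fn": "step_arm", "kwargs": {"steps": [[0, 0, 0.1, 0, 0, 0, 1], [0, 0, 0, 0, 0, 0, 1]]}}

```text
clock: 21.52
tool_pos: [0.5761, -0.1878, 0.1806]
eef_rot: [0.999, 0.049, 0.004, -0.0]
contact_force: [-1.0, -0.1, 5.4]
opening: 0.001
finger_force: 2.8
```

The pad met the wheel at the predicted height (0.181 m) with 5 N. Retracting and checking.

>>> {"fn": "step_arm", "kwargs": {"steps": [[0, 0, -1, 0, 0, 0, 1], [0, 0, -4, 0, 0, 0, 1], [0, 0, -5, 0, 0, 0, 1], [0, 0, -5, 0, 0, 0, 1], [-5, 0, -2, 0, 0, 0, 1], [-5, 0, 0, 0, 0, 0, 1], [-5, 0, 0, 0, 0, 0, 1], [0, 0, 0, 0, 0, 0, 1]]}}

```text
clock: 22.52
tool_pos: [0.4213, -0.2035, 0.3492]
eef_rot: [0.999, 0.047, 0.002, 0.0]
contact_force: [-0.4, -0.6, 0.1]
opening: 0.008
finger_force: 0.0
```

```bash
python3 -c "
from br import *
s=snap('top');d=snap('side');arm(d);print(r.get_state()['clock'],r.get_state()['contact_force'].round(1))
a=cv2.resize(s['pixels'][90:250,180:440],None,fx=3,fy=3,interpolation=2)
b=cv2.resize(d['pixels'][140:210,290:390],None,fx=5.5,fy=5.5,interpolation=2)[:,:550]
b=cv2.resize(d['pixels'][140:210,290:380],(154,120))if 0 else cv2.resize(d['pixels'][150:205,300:380],None,fx=2.18,fy=2.18,interpolation=2)
o=np.zeros((600,800,3),np.uint8);o[:480,:780]=a;o[480:600,:174]=b[:120,:174]
cv2.imwrite('pics/z8.png',np.clip(o[:,:,::-1]*1.5,0,255).astype(np.uint8))"; python3 heavy.py
```

```text
arm px 176 centroid rel hinge mm [46.9 14. ] angle 3.13 ends [96. 13.] [-7. 15.]
22.625 [0.9 0.1 0.4]
22.625 orange None blue [332.7 175.6 463.  317.  347.  165.  190. ] brass [331.1 179.3  31.  327.  335.  177.  183. ]
pred hub [330. 180.] blue centre [331.1 177.4] mark down face [329.9 189.9] pt +x [317.1 177.7]
```

View pics/z8.png

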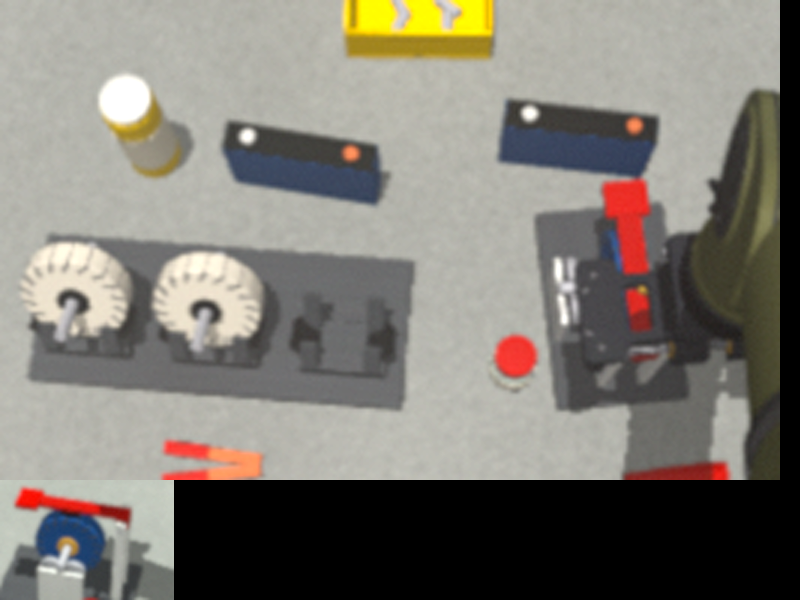

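The arm is level with its pad on the wheel, and the bystanders and white rotors are in place. I'll move the gripper clear and check the wheel's centring from the top.

>>> {"fn": "step_arm", "kwargs": {"steps": [[0, 0, -5, 0, 0, 0, 1], [0, -5, -2, 0, 0, 0, 1], [0, -6, 0, 0, 0, 0, 1], [0, -6, 0, 0, 0, 0, 1], [0, -6, 0, 0, 0, 0, 1], [0, -6, 0, 0, 0, 0, 1], [0, -6, 0, 0, 0, 0, 1], [0, 0, 0, 0, 0, 0, 1]]}}

```text
clock: 23.68
tool_pos: [0.3906, 0.152, 0.4196]
eef_rot: [0.998, 0.055, 0.004, -0.003]
contact_force: [0.5, -0.0, -0.1]
opening: 0.007
finger_force: 0.0
```

```bash
python3 -c "
from br import *
s=snap('top')
h=cv2.cvtColor(s['pixels'],cv2.COLOR_RGB2HSV);k=cv2.inRange(h,(100,100,20),(125,255,255))
k[:165]=0;k[225:]=0;k[:,:358]=0;k[:,412:]=0
v,u=np.nonzero(k);print(len(u))
for y in np.unique(v): print(y,u[v==y].min(),u[v==y].max(),end='; ')
for z in(.03,.04): print([proj(s,B+ST.apply([.003,y,z]))[0].round(1) for y in(-.013,.013)], [proj(s,B+ST.apply([-.027,y,z]))[0].round(1) for y in(-.013,.013)],[proj(s,B+ST.apply([.03,y,z]))[0].round(1) for y in(-.013,.013)])
o=cv2.resize(s['pixels'][150:235,345:425],None,fx=7,fy=7,interpolation=2)
cv2.imwrite('pics/z9.png',np.clip(o[:,:,::-1]*1.5,0,255).astype(np.uint8))"
```

```text
63
167 383 384; 168 383 384; 169 383 384; 170 384 385; 171 384 385; 172 384 385; 173 385 385; 174 385 385; 175 384 385; 176 384 385; 177 384 385; 178 386 386; 179 385 386; 180 385 386; 181 385 386; 182 385 386; 183 386 386; 184 386 386; 185 386 386; 186 386 387; 187 386 387; 188 386 387; 189 386 387; 190 386 387; 191 387 387; 192 386 387; 193 386 387; 194 386 388; 195 387 388; 196 387 387; 197 386 388; 198 386 388; 199 386 388; 200 387 387; [array([393.9, 180.4]), array([384.4, 181.2])] [array([395.3, 191.1]), array([385.7, 191.9])] [array([392.6, 171. ]), array([383.2, 171.7])]
[array([394.5, 179.5]), array([384.9, 180.3])] [array([395.9, 190.2]), array([386.3, 191. ])] [array([393.2, 169.9]), array([383.7, 170.7])]
```

View pics/z9.png

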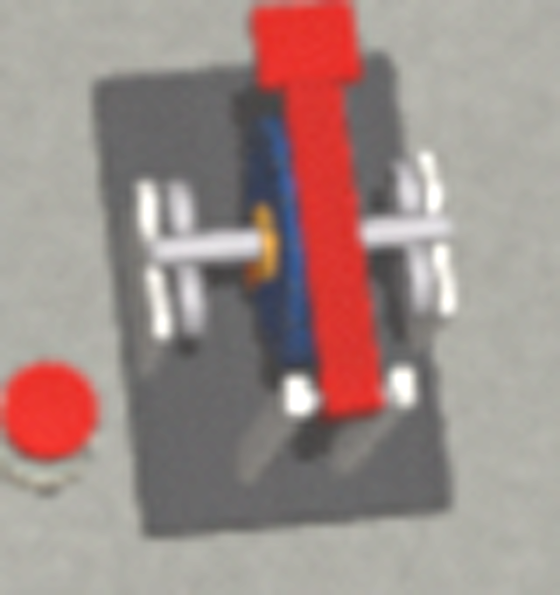

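The shaft spans (155,247) to (450,228) in the crop and sits symmetrically over the side plates once parallax is allowed for, so the wheel is midway to within about 1 mm. The brake lies level on it. Handing in.

```bash
python3 -c "
from plant import r
print(r.finish_job())"
```

```text
the job is handed in; nothing more can be done
None
```

I handed the job in at about 24 s: the blue rotor lies midway on the rollers, had stopped before I braked it, and the brake pad rests on the wheel; I judged the weight to be down because no orange shows on the part of the wheel in view, since the near plate hides the bottom.

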